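# Load the shaker with sample tins from the gravity magazine

### The arm

A 6-joint arm with a two-finger parallel gripper is mounted at the origin on the work surface. World frame = base frame: x ahead of the robot, y to its left, z up, the work surface at z = 0. Lengths are in mm, angles in rad, forces in N, time in s.
With the tool pointing down it reaches from about 300 to 775 mm from the base axis. Payload 14.6 kg.
Tool frame: the origin (TCP) lies on the centre line of the jaws, within the pads' length; the fingertips stand 19 mm ahead of it and the grasp point (between the pads) is the TCP (bot.tip_reach is the distance from the TCP to the fingertips, in mm); y points along the fingers, x is the direction in which the jaws open and shut, and the axes are right-handed (so a half turn about y gives the same grasp; the last joint's range is limited). The gripper opens to 85 mm and grips with 20 to 120 N. Pads are 22 mm wide; open, the fingers measure 114 mm over their backs; the gripper's body (76 mm by 85 mm) begins 54 mm behind the grasp point. The pads swing forward as they close: fully open they stand 13 mm farther back than shut.
Start: joints at [1.049, 0.3, 1.521, -0, 1.321, -0.067], TCP at [241.601, 494.083, 223.281] pointing down, gripper open.
Joint ranges: [-3.03, 3.03], [-0.79, 2.21], [0.23, 2.52], [-1.04, 4.18], [0, 3.07], [-2.55, 2.55]. Speed limits (rad/s): [2.22, 2.22, 2.57, 3.14, 3.14, 3.14].

### API

Orientations are given as a unit quaternion [w, x, y, z].
In Python, from rig import bot gives the robot as it stands. Calls block until the motion is done:
- bot.move_to(position, orientation): joint-space move of the TCP to a pose.
- bot.servo_line(position, attitude=None, speed=150, until_force=None): straight line of the TCP; attitude=None keeps the orientation; speed is the mean speed in mm/s. With until_force (N) it stops when the force on the tool has changed by that much, and returns True; else False.
- bot.move_joints(angles): joint-space move.
- bot.move_gripper(opening, grip_force=None): finger opening in mm; grip_force is the grip in N (None keeps the last); returns when the fingers have stopped.
- bot.dwell(seconds).
- bot.ik(position, orientation): joint angles nearest the present ones, or None.
- bot.read_state(): the state.
- bot.read_camera(name): name is "side" or "top" or "wrist"; returns a dict with "image" (384x512x3 uint8, blue, green, red), "depth" (384x512 float32, mm along the optical axis (not along the pixel's ray), 0 where there is no reading), "fovy" (degrees; the focal length in pixels is half the picture's height over the tangent of half this angle, whatever the lens; pixels are square), "cx", "cy" (the principal point, pixels), "k1" (the pictures are not rectified: a ray, as slopes to the right and down, at radius r is drawn at 1 + k1 r^2 times it, then the intrinsics apply), "eye" and "attitude" of the camera in the world; the wrist camera has in their place "mount" (4x4, takes a point from camera to tool coordinates, whose origin is the TCP and whose axes are the tool frame's). Camera axes: x right, y down, z forward; pixel columns grow to the right and rows downward; lengths in mm; the calibration is good to about 2 mm. A picture is of the moment at which its call begins: read the wrist's pose just before it.
A pose or a line that the arm cannot do raises bot.MotionError and nothing moves.
- bot.finish_job(): hands the job in, once; it reports no verdict.
The state is a dict: "clock": time; "joint_positions": joint angles; "qvel": joint speeds; "effort": joint torques, N m; "ee_pos": TCP position; "tool_rot": TCP orientation; "ft_force": force on the tool from outside, world axes, zero at the start; "moment": the same for the moment, N m; "grip_width": finger opening in mm.
Only numpy, scipy, OpenCV 4.12 (cv2) and the standard library are available. Lean on these libraries where they do the work, as an engineer would, in place of code of your own. Each camera call takes 0.05 s, during which the arm holds its last target.

### The job

Slide the top carrier plate sideways off its pile onto the shaker platform beside it, centred and square, leaving the other plates where they are; only then bring every sample tin out of the bottom of the magazine, one after another with its slide (one may already lie out on the landing; take it away first), and stack them all flat in one centred pile on that plate. Once all the tins are stacked, set the knobbed weight upright and centred on top, and leave the magazine's slide drawn fully back; do not shift the bottle or beaker.

Things in the scene. Friction and masses are not known exactly. Their poses are not given: they have to be found in the camera images.
- platform (a point): Centre of the top face of the orbital shaker's square dark steel platform: 150 x 150 mm, fixed, 70 mm above the bench, z up. The white shaker body (150 mm wide in y) is under it and reaches 140 mm to the -x side, lower than the platform.
- shaker: The orbital shaker; origin on the bench under the platform's centre, z up. Its +y axis points to the plate stand, which stands right beside it (stand centre about 150 mm away along +y, gap between platform and plates about 10 mm); its -x side carries the controls, roughly towards the robot.
- plate_top: Topmost of three equal white plastic carrier plates, 130 x 130 x 12 mm, 0.2 kg, lying loose on each other in a square pile on a fixed low aluminium stand. Too wide to grip. Origin: centre of its underside, z up; x and y along its edges, roughly along the shaker's x and y. In the pile its underside is 71.5 mm above the bench, 1.5 mm above the shaker platform.
- plate_mid: Middle plate of the pile, same size; underside 59.5 mm above the bench. Origin: centre of its underside.
- plate_low: Lowest plate of the pile, same size, on the stand; underside 47.5 mm above the bench. Origin: centre of its underside.
- magazine: Fixed gravity magazine: a grey base plate 100 mm wide (x) and 335 mm long (from y -200 to y +135 mm), 12 mm high, with an upright square white shaft (81 x 79 mm outside, 67.5 mm inside, top 93 mm above the bench, slots at the bottom front and back). The tins lie piled in the shaft. Origin: on the bench under the shaft's axis, z up; +y is the way tins come out, over a bare landing without side walls.
- shaft (a point): Centre of the shaft's floor, 12 mm above the bench: the lowest tin rests here, its underside on the floor.
- outlet (a point): Point on the landing, 12 mm above the bench and 97 mm along magazine +y from the shaft's axis: here the centre of a tin's underside comes to lie when the slide has been pushed fully in.
- shuttle (a joint): Slide that runs along the magazine's base, in m: 0 = drawn fully back (shaft free), 0.10 = pushed fully in along magazine +y. Pushing it in drives the lowest tin out of the shaft onto the landing, while the others rest on the 12 mm thick slide; drawing it fully back lets them drop to the floor. Friction 1.5 N plus the load of the tins (up to about 8 N); stays where it is left.
- shuttle_grip (a point): Grip point of the slide's black upright handle, a post 26 mm (magazine x) by 20 mm (magazine y); its top is 15 mm above this point, its foot on the slide 45 mm below. It travels with the slide: 178 mm behind the shaft's axis when drawn back, 78 mm when pushed in. 70 mm above the bench.
- weight: Dark steel hold-down weight: disc 66 mm across and 14 mm thick with an upright round knob 24 mm across and 28 mm tall on its top; 0.25 kg (varies). Stands on the bench. Origin: centre of its underside, z up.
- bottle: Bystander: glass bottle with a blue cap, 80 mm across, 160 mm tall, beyond the work. Origin: centre of its underside.
- beaker: Bystander: empty glass beaker, 80 mm across, 100 mm tall, beyond the work. Origin: centre of its underside.
- tin1: Closed flat aluminium sample tin, a disc 64 mm across and 16 mm thick, 0.08 kg (varies), one of four or five alike; starts in the magazine's shaft. Origin: centre of its underside, z up.
- tin2: Closed flat aluminium sample tin, a disc 64 mm across and 16 mm thick, 0.08 kg (varies), one of four or five alike; starts in the magazine's shaft. Origin: centre of its underside, z up.
- tin3: Closed flat aluminium sample tin, a disc 64 mm across and 16 mm thick, 0.08 kg (varies), one of four or five alike; starts in the magazine's shaft. Origin: centre of its underside, z up.
- tin4: Closed flat aluminium sample tin, a disc 64 mm across and 16 mm thick, 0.08 kg (varies), one of four or five alike; starts on top of the other three in the shaft, or is absent. Origin: centre of its underside, z up.
- tin5: Closed flat aluminium sample tin, a disc 64 mm across and 16 mm thick, 0.08 kg (varies), one of four or five alike; starts out on the landing near the outlet point, or is absent. Origin: centre of its underside, z up.

How it is judged:
By the outcome, as a careful person would: the job done as asked, in the order asked, and still so for the second after the job is handed in, with the robot touching nothing.
Of tin4, tin5 only 1 to 2 are there at a start; the rules pass over those that are not, and their reading is None.
At some moment in a run one of weight may be knocked a few centimetres aside while the robot is not near it.
Once in a run the grip may slacken for a moment while it holds something.
It also fails if it takes over 210 s, if anything falls off the work surface, if the arm or the gripper's body presses on something with over 40 N, if the wrist force passes 120 N, or if a joint passes its speed limit or range.

## Working session

There is one attempt and no reset: what is moved stays moved. The work goes in short steps, each a Python script; the robot and the scene stay as the last script left them, time stands still between calls to the robot, and variables do not carry over. Pictures are saved under pics/ and viewed, and the job is handed in when it is done.

```bash
ls; mkdir -p pics
cat > h.py <<'E'
import numpy as np, cv2
from rig import bot
from scipy.spatial.transform import Rotation as R
def rot(q): return R.from_quat([q[1],q[2],q[3],q[0]])
def quat(r):
    q=r.as_quat(); return [q[3],q[0],q[1],q[2]]
def cam(name):
    s=bot.read_state(); c=bot.read_camera(name)
    H=c['image'].shape[0]; c['f']=H/2/np.tan(np.radians(c['fovy'])/2)
    if 'mount' in c:
        M=np.array(c['mount']); T=np.eye(4); T[:3,:3]=rot(s['tool_rot']).as_matrix(); T[:3,3]=s['ee_pos']; W=T@M
        c['Rm']=W[:3,:3]; c['o']=W[:3,3]
    else:
        a=np.array(c['attitude']); c['Rm']=a if a.shape==(3,3) else rot(a).as_matrix(); c['o']=np.array(c['eye'])
    return c
def ray(c,u,v):
    u=np.asarray(u,float);v=np.asarray(v,float)
    x=(u-c['cx'])/c['f'];y=(v-c['cy'])/c['f'];a,b=x,y
    for _ in range(20):
        k=1+c['k1']*(a*a+b*b);a,b=x/k,y/k
    return np.stack([a,b,np.ones_like(a)],-1)
def at_z(c,u,v,z):
    d=ray(c,u,v)@c['Rm'].T; return c['o']+d*((z-c['o'][2])/d[...,2])[...,None]
def cloud(c):
    v,u=np.mgrid[0:c['depth'].shape[0],0:c['depth'].shape[1]]
    P=(ray(c,u,v)*c['depth'][...,None])@c['Rm'].T+c['o']; P[c['depth']<=0]=np.nan; return P
def proj(c,p):
    q=(np.asarray(p,float)-c['o'])@c['Rm']; a=q[...,0]/q[...,2];b=q[...,1]/q[...,2];k=1+c['k1']*(a*a+b*b)
    return np.stack([a*k*c['f']+c['cx'],b*k*c['f']+c['cy']],-1)
def save(c,n,crop=None,s=1):
    im=c['image']
    if crop: im=im[crop[1]:crop[3],crop[0]:crop[2]]
    if s!=1: im=cv2.resize(im,None,fx=s,fy=s,interpolation=cv2.INTER_CUBIC)
    cv2.imwrite(f'pics/{n}.png',im)
def down(yaw): # tool z down; tool x along yaw in world
    return quat(R.from_euler('z',yaw)*R.from_euler('x',np.pi))
E
python3 - <<'E'
from h import *
for n in('top','side','wrist'):
    c=cam(n); save(c,n+'0'); print(n,c['o'],c['f'],c['k1'],c['cx'],c['cy'],c['Rm'][:,2])
s=bot.read_state(); print(s['ee_pos'],s['tool_rot'],s['grip_width'],s['clock'],bot.tip_reach)
print(rot(s['tool_rot']).as_matrix())
E
```

```text
pics
top [ 495.42059832   -3.97323154 1218.2428763 ] 430.19636668966024 -0.13634251455323013 256.0039213088502 187.72074195398184 [ 0.09705498 -0.00320559 -0.99527386]
side [323.14336318 799.37025328 671.96074598] 449.2490665138396 0.006308860071961287 260.05040239747996 195.57684337685043 [ 0.27293078 -0.79041416 -0.54841066]
wrist [182.98678558 523.21596264 372.78950257] 267.6183164425042 -0.01635301666698503 259.72077295302256 189.3796604501985 [ 0.23315685 -0.1174313  -0.96532263]
[241.50526208 493.92179742 222.82445321] [-0.59968964  0.60000727  0.37410421 -0.37471275] 85.38342314366716 0.15 19.0
[[ 4.39272782e-01 -4.92216468e-04 -8.98353595e-01]
 [ 8.98353208e-01 -8.36740482e-04  4.39273051e-01]
 [-9.67906249e-04 -9.99999529e-01  7.46269236e-05]]
```

Add to h.py:
```python
def down(yaw):
    x=np.array([np.cos(yaw),np.sin(yaw),0]);y=np.array([0,0,-1.]);z=np.cross(x,y)
    return quat(R.from_matrix(np.stack([x,y,z],1)))
```

```text
(no output)
```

View pics/top0.png

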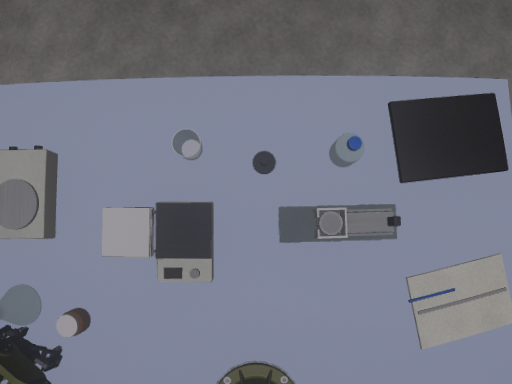

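View pics/side0.png

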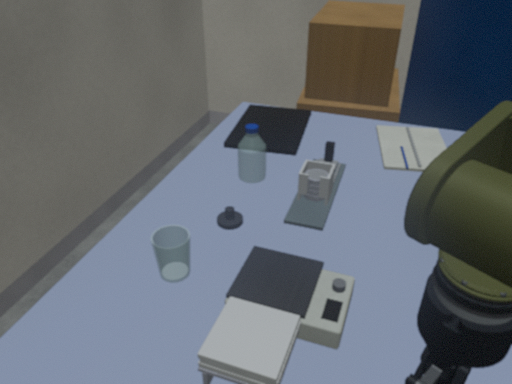

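View pics/wrist0.png

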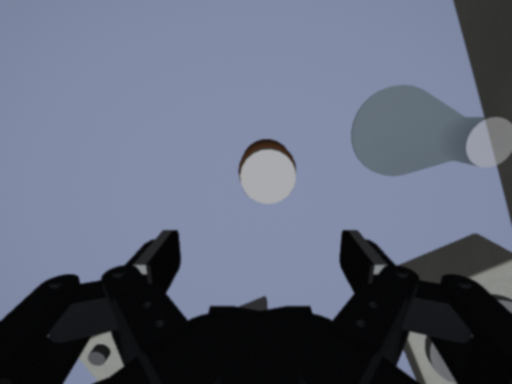

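Run:
```python
from h import *
c=cam('top'); save(c,'t1',(95,195,225,290),6); save(c,'t2',(270,190,410,255),5)
P=cloud(c)
for u,v in[(128,232),(184,231),(332,223),(295,223),(350,222),(382,222),(395,221),(264,162),(300,223)]:
    print(u,v,np.nanmedian(P[v-1:v+2,u-1:u+2].reshape(-1,3),0).round(1))
```

```text
128 232 [491.8 334.2  83.2]
184 231 [493.6 186.   67.8]
332 223 [ 510.1 -208.4   77.4]
295 223 [ 512.5 -115.9   10.4]
350 222 [ 512.7 -268.8   24.3]
382 222 [ 511.1 -360.9   21.6]
395 221 [ 512.3 -377.8   84.7]
264 162 [681.6 -30.7  42.1]
300 223 [ 512.3 -130.    12.1]
```

View pics/t1.png

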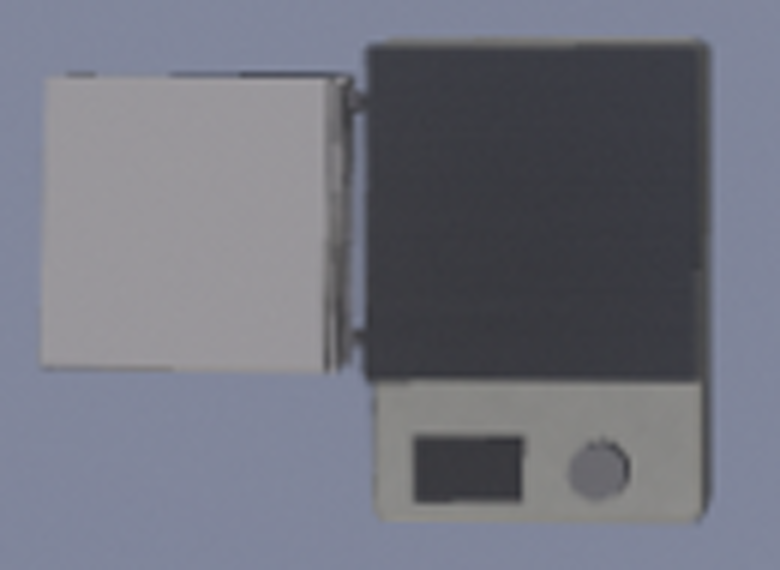

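View pics/t2.png

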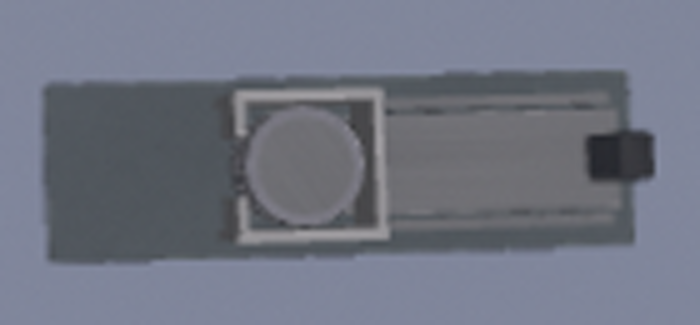

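Run:
```python
from h import *
bot.move_to([490,150,300],down(0))
s=bot.read_state();print(s['ee_pos'],s['joint_positions'],s['clock'])
c=cam('wrist'); save(c,'w1',None,1.5); np.savez('w1.npz',**{k:c[k] for k in('image','depth','Rm','o','f','cx','cy','k1')})
t=cam('top')
q=np.array([(367,45),(707,42),(703,378),(367,380)])/6+[95,195]
p=at_z(t,q[:,0]-.5,q[:,1]-.5,70.);print(p,p.mean(0))
q=np.array([(46,78),(325,78),(325,370),(42,368)])/6+[95,195]
p=at_z(t,q[:,0]-.5,q[:,1]-.5,83.5);print(p,p.mean(0))
```

```text
[489.75634403 150.74295519 299.78191714] [2.27027499e-01 1.66571676e-01 1.50779726e+00 1.56576616e-04
 1.46757230e+00 2.25419207e-01] 1.7917
[[571.97019515 262.93103868  70.        ]
 [571.71927191 109.67422048  70.        ]
 [422.81548737 112.17878339  70.        ]
 [422.61744726 262.29865311  70.        ]] [497.28060042 186.77067392  70.        ]
[[557.60755602 406.13864488  83.5       ]
 [556.58971063 278.58606765  83.5       ]
 [427.87898118 277.937853    83.5       ]
 [428.54726389 406.39764234  83.5       ]] [492.65587793 342.26505197  83.5       ]
```

View pics/w1.png

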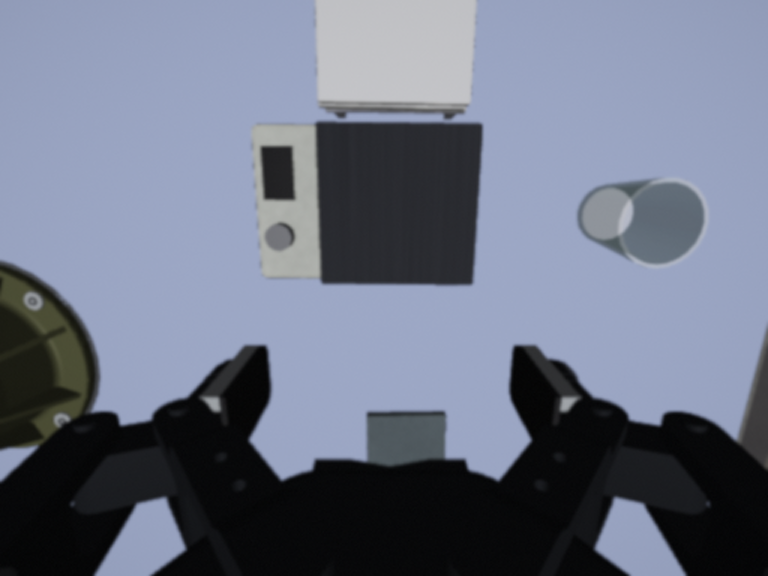

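Run:
```python
from h import *
c={k:v for k,v in np.load('w1.npz').items()}
q=np.array([(317,122),(481,124),(472,284),(323,282)])/1.5-.17
p=at_z(c,q[:,0],q[:,1],70.);print(p,p.mean(0))
bot.move_to([490,230,300],down(0))
c=cam('wrist'); save(c,'w2',None,1.5); save(c,'w2c',(190,20,340,180),5)
print(c['depth'][80:130:10,260])
```

```text
[[425.37256498 262.59328132  70.        ]
 [570.77242399 260.96535736  70.        ]
 [570.51635554 113.92203343  70.        ]
 [424.45416376 115.87824193  70.        ]] [497.77887707 188.33972851  70.        ]
[342.12576 344.52588 348.9321  350.46396 355.82645]
```

View pics/w2.png

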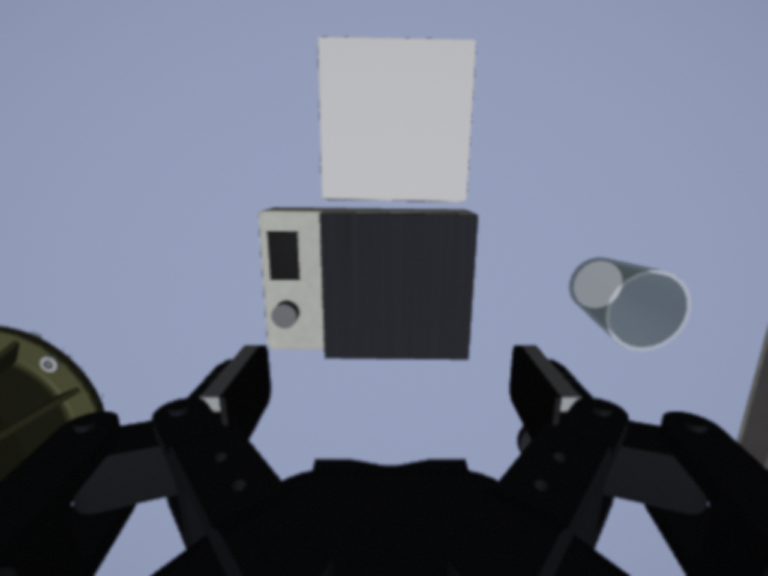

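View pics/w2c.png

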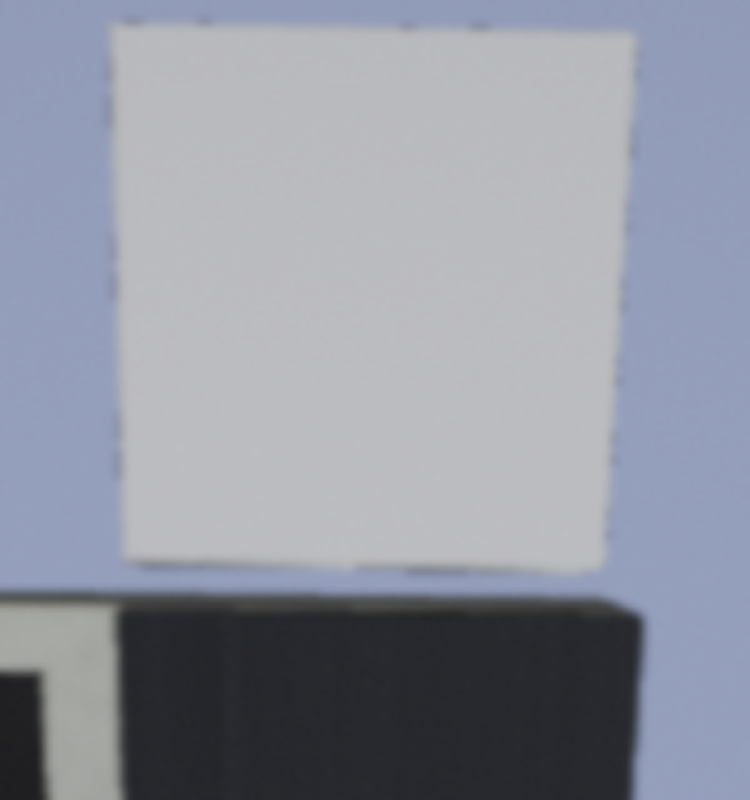

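Run:
```python
from h import *
c=cam('wrist')
def an(p):
    m=p.mean(0)[:2]; e=(p[1]-p[0]+p[2]-p[3])/2; f=(p[0]-p[3]+p[1]-p[2])/2
    print(p[:,:2].round(1).tolist(),m.round(1),'xang',np.degrees(np.arctan2(e[1],e[0])),'yang',np.degrees(np.arctan2(-f[0],f[1])),np.hypot(*e[:2]),np.hypot(*f[:2]))
q=np.array([(322,211),(477,214),(468,358),(326,357)])/1.5-.17
an(at_z(c,q[:,0],q[:,1],70.))
q=np.array([(112,24),(636,34),(604,570),(124,562)])/5+[190,20]-.4
an(at_z(c,q[:,0],q[:,1],83.5))
# bench touch
bot.move_gripper(70)
bot.move_to([400,0,80],down(0))
r=bot.servo_line([400,0,-5],speed=30,until_force=3); s=bot.read_state(); print(r,s['ee_pos'],s['ft_force'],s['grip_width'],s['clock'])
bot.servo_line([400,0,60])
bot.move_gripper(85)
r=bot.servo_line([400,0,-5],speed=40,until_force=3); s=bot.read_state(); print(r,s['ee_pos'],s['ft_force'],s['grip_width'],s['clock'])
bot.servo_line([400,0,60])
```

```text
[[426.5, 264.1], [571.6, 261.4], [570.7, 114.2], [424.0, 115.2]] [498.2 188.7] xang -0.7477397020585883 yang -0.6581498147644577 145.90664606244852 148.0411363970139
[[431.7, 405.7], [559.8, 403.5], [558.1, 274.5], [429.1, 276.6]] [494.7 340. ] xang -0.9618010354312517 yang -0.9494734729368978 128.55678636112464 129.088361158958
False [ 4.00035228e+02 -6.35310986e-03 -4.93351868e+00] [ 0.35619885  0.02133681 -0.29050034] 69.78977402104906 6.95
False [ 4.00094402e+02 -1.32032035e-02 -4.85056403e+00] [-0.455921    0.21981931  0.88520311] 84.78618797681806 9.6083
```

Run:
```python
from h import *
bot.servo_line([400,0,5])
t=cam('top');P=cloud(t)
for u,v in[(230,290),(256,300),(300,270),(230,180)]: print(P[v-2:v+3,u-2:u+3,].reshape(-1,3).mean(0).round(1))
c=cam('side');save(c,'s1',None,1.5); P=cloud(c); print(P[300,150],P[200,200])
c=cam('wrist');save(c,'w3',None,1.5)
print(bot.read_state()['ee_pos'])
```

```text
[374.9  47.9 346.1]
[360.4  -4.  383.6]
[ 380.3 -128.9   -0.7]
[nan nan nan]
[740.49926466 265.67260683  -1.0480995 ] [ 8.02511128e+02 -9.50454505e+01 -4.02627043e-01]
[ 4.00499462e+02 -4.57641115e-02  5.70244676e+00]
```

View pics/s1.png

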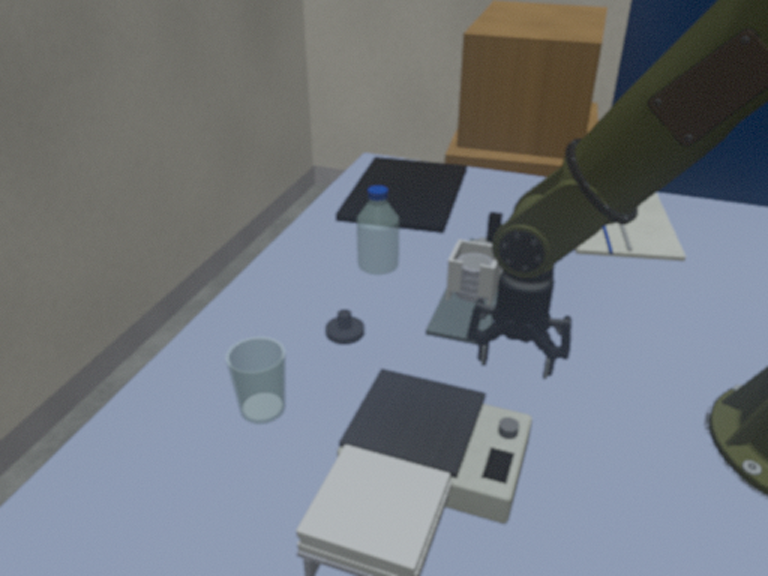

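View pics/w3.png

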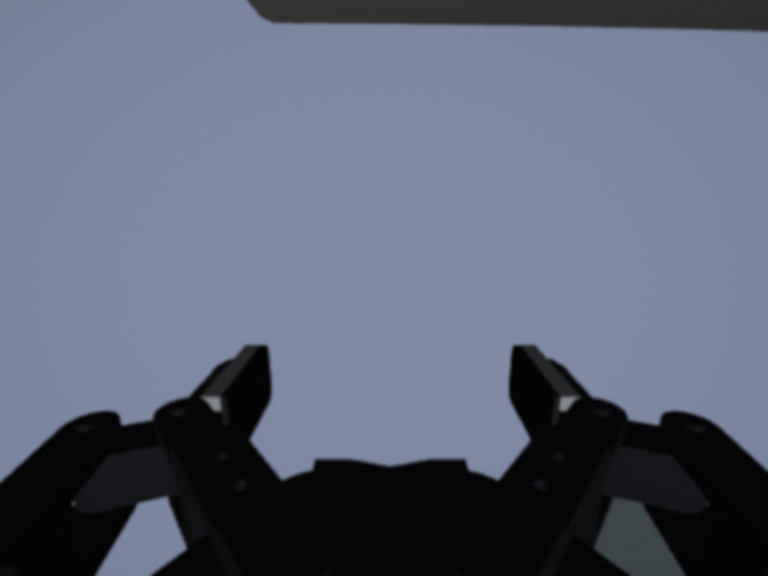

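Run:
```python
from h import *
c=cam('side')
for u,v in[(483,370),(548,375)]:
    d=c['Rm']@ray(c,u/1.5,v/1.5); p=c['o']+d*((0-c['o'][1])/d[1]); print(p)
s=bot.read_state();print(s['ft_force'],s['ee_pos'])
r=bot.servo_line([400,0,-25],speed=25,until_force=3); s=bot.read_state(); print(r,s['ee_pos'],s['ft_force'],s['grip_width'],s['clock'])
bot.servo_line([400,0,60])
```

```text
[448.43267771   0.          10.69081505]
[352.36663388   0.          27.94322455]
[-0.7295838  -0.58497741  0.14138886] [ 4.00451665e+02 -3.28136374e-02  5.69628901e+00]
True [ 3.99972582e+02 -1.53347112e-02 -2.10034412e+01] [-3.88428719 -0.00892027  8.31725685] 85.15892511296578 11.8667
```

Run:
```python
from h import *
for w in(0,26,64):
    bot.move_gripper(w); 
    bot.servo_line([400,0,24])
    r=bot.servo_line([400,0,-30],speed=25,until_force=3); s=bot.read_state(); print(w,r,s['ee_pos'],s['ft_force'],s['grip_width'],s['clock'])
    bot.servo_line([400,0,60])
```

```text
0 True [ 4.00048198e+02  7.28311073e-03 -7.97613008e+00] [-2.88975068  1.38621366 10.36665376] -0.014864175915820673 15.0
26 True [ 4.00059335e+02  3.56140641e-03 -8.13382352e+00] [-1.39057326 -0.31003346  5.56047714] 26.245949063391382 17.65
64 True [ 4.00073863e+02 -1.45658213e-02 -1.40187544e+01] [-3.16974213 -0.08275259  9.20043334] 64.06136889893216 20.5167
```

Run:
```python
from h import *
c={k:v for k,v in np.load('w1.npz').items()}
P=cloud(c)
for u,v in[(265,140),(265,30),(190,110),(330,240),(120,100)]: print(P[v-2:v+3,u-2:u+3].reshape(-1,3).mean(0).round(1))
print(c['o'])
c=cam('wrist');print(c['mount']);P=cloud(c);print(P[150,250],P[100,250],P[100,350])
```

```text
[497.3 185.2  69.6]
[496.4 320.1  82.7]
[390.6 226.2  53.4]
[ 6.192e+02 -2.000e+00 -2.000e-01]
[265.  243.3  -0.5]
[490.44604482 216.94021036 449.80909059]
[[ 9.99998420e-01 -1.15063329e-03 -1.35482466e-03  7.40664365e-01]
 [ 1.00493567e-03 -2.62722213e-01  9.64870991e-01 -1.50025144e+02]
 [-1.46615522e-03 -9.64870828e-01 -2.62720641e-01  6.62082061e+01]
 [ 0.00000000e+00  0.00000000e+00  0.00000000e+00  1.00000000e+00]]
[392.30907253  40.99644334  -0.7184104 ] [392.70857115  78.26094775  -0.72291388] [467.48892813  78.26055376  -0.94697528]
```

```bash
cat >> h.py <<'E'
SH=np.array([498.0,188.4]); a=np.radians(-0.75)
ex=np.array([np.cos(a),np.sin(a)]); ey=np.array([-np.sin(a),np.cos(a)])
def xyz(p,z): return [float(p[0]),float(p[1]),float(z)]
def st():
    s=bot.read_state(); print('t',round(s['clock'],1),'p',np.round(s['ee_pos'],1),'F',np.round(s['ft_force'],1),'w',round(s['grip_width'],1)); return s
E
python3 - <<'E'
from h import *
q=down(a)
PL=np.array([494.5,340.3])
b=PL+ey*(65+11+18)
bot.move_to(xyz(b,150),q)
bot.servo_line(xyz(b,62.2),speed=120); st()
# push: keep the x of the plate
e=PL+ey*((SH-PL)@ey+65+11+1)   # leave 1 mm short
bot.servo_line(xyz(PL+ey*(65+11+4),62.2),speed=60); st()
bot.servo_line(xyz(e,62.2),speed=55); st()
bot.servo_line(xyz(e+ey*8,62.2),speed=60)
bot.servo_line(xyz(e+ey*8,200),speed=200)
bot.move_to(xyz(SH-ey*20,300),q)
c=cam('wrist'); save(c,'w4',None,1.5); t=cam('top'); save(t,'t4',(95,195,225,290),6); st()
save(c,'w4c',(190,60,340,220),5)
E
```

```text
t 23.8 p [496.1 434.5  63.1] F [-0.6 -0.5 -0. ] w 64.3
t 24.1 p [495.8 419.9  62.6] F [ 1.  -0.7 -0.2] w 63.9
t 27.1 p [493.5 265.5  62.2] F [-0.8  0.4 -1.1] w 63.8
t 29.0 p [497.3 169.4 297.9] F [ 0.1  0.5 -0.1] w 64.0
```

View pics/w4.png

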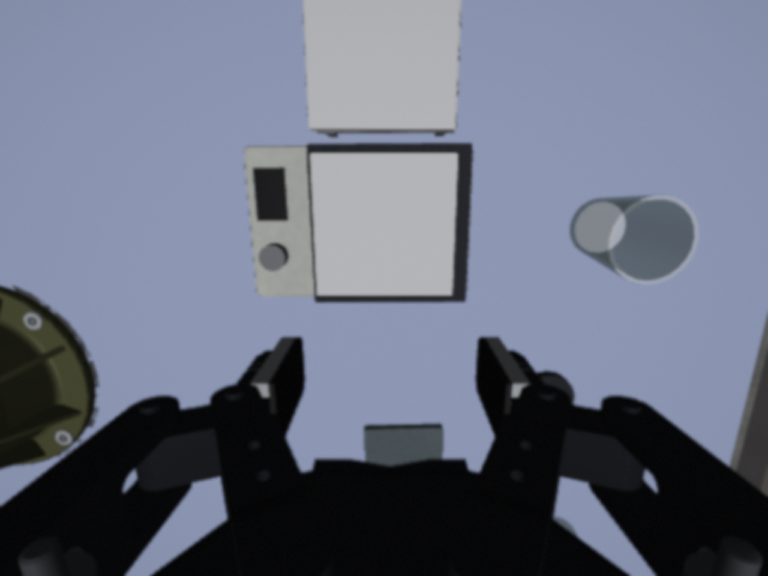

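View pics/w4c.png

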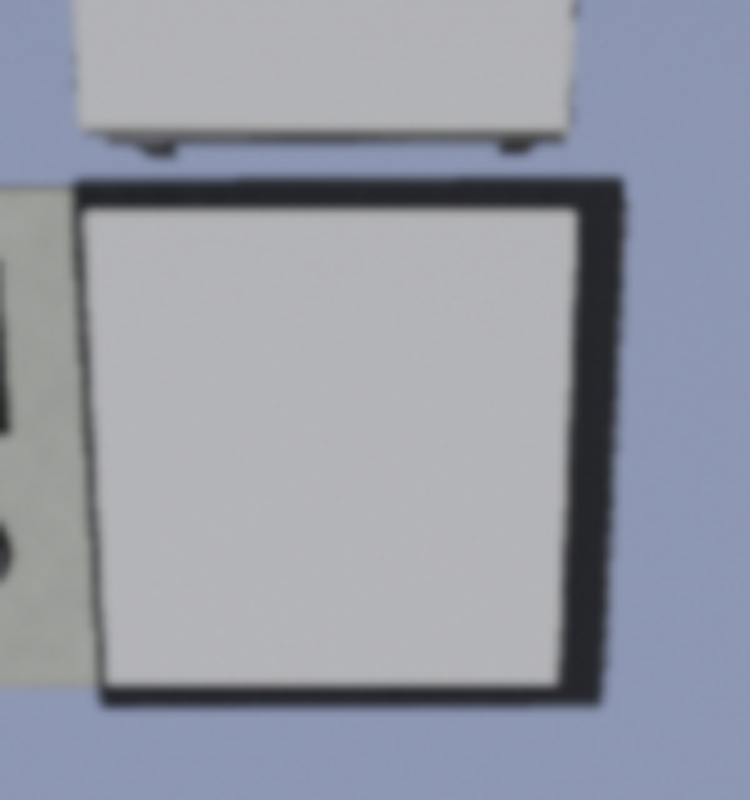

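View pics/t4.png

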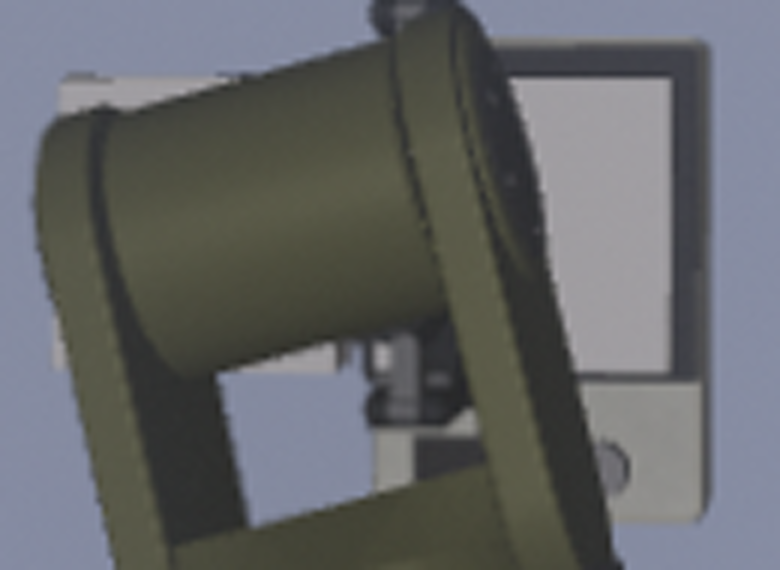

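```bash
cat >> h.py <<'E'
def an(p):
    m=p.mean(0)[:2]; e=(p[1]-p[0]+p[2]-p[3])/2; f=(p[0]-p[3]+p[1]-p[2])/2
    print(m.round(1),'xang',np.degrees(np.arctan2(e[1],e[0])).round(2),'yang',np.degrees(np.arctan2(-f[0],f[1])).round(2),np.hypot(*e[:2]).round(1),np.hypot(*f[:2]).round(1)); return m
E
python3 - <<'E'
from h import *
c=cam('wrist')
f=lambda L:np.array(L)/5+[190,60]-.4
q=f([(78,180),(623,180),(600,704),(104,704)]);A=an(at_z(c,q[:,0],q[:,1],70.))
q=f([(82,209),(578,209),(560,687),(106,686)]);B=an(at_z(c,q[:,0],q[:,1],82.))
q=f([(82,130),(567,130)]);print(at_z(c,q[:,0],q[:,1],71.5))
print((B-A)@ex,(B-A)@ey)
E
```

```text
[497.2 189.2] xang -0.74 yang -0.6 146.4 147.1
[491.9 189.7] xang -0.81 yang -0.62 129.5 130.0
[[427.17185322 276.14034797  71.5       ]
 [555.3967763  274.3258889   71.5       ]]
-5.333003228620309 0.5046032931127504
```

Run:
```python
from h import *
q=down(a+np.pi/2)
A=np.array([497.2,189.2]); B=np.array([491.9,189.5])
s0=B-ex*(65+10.8+12)
bot.move_to(xyz(s0,140),q)
bot.servo_line(xyz(s0,61.2),speed=120); st()
e=B-ex*(65+10.8)+ex*5.2
bot.servo_line(xyz(e,61.2),speed=30); st()
bot.servo_line(xyz(e-ex*8,61.2),speed=60)
bot.servo_line(xyz(e-ex*8,200),speed=250)
bot.move_to(xyz(A-ey*20,300),down(a))
c=cam('wrist'); save(c,'w5',None,1.5); st()
save(c,'w5c',(190,60,340,220),5)
np.savez('w5.npz',**{k:c[k] for k in('image','depth','Rm','o','f','cx','cy','k1')})
```

```text
t 31.1 p [404.5 190.8  61.8] F [-0.1  0.   0.5] w 64.1
t 31.9 p [421.3 190.4  61.1] F [ 0.6  0.6 -0.6] w 64.1
t 34.2 p [496.7 169.2 299.3] F [ 1.3 -0.3 -0.1] w 63.9
```

View pics/w5c.png

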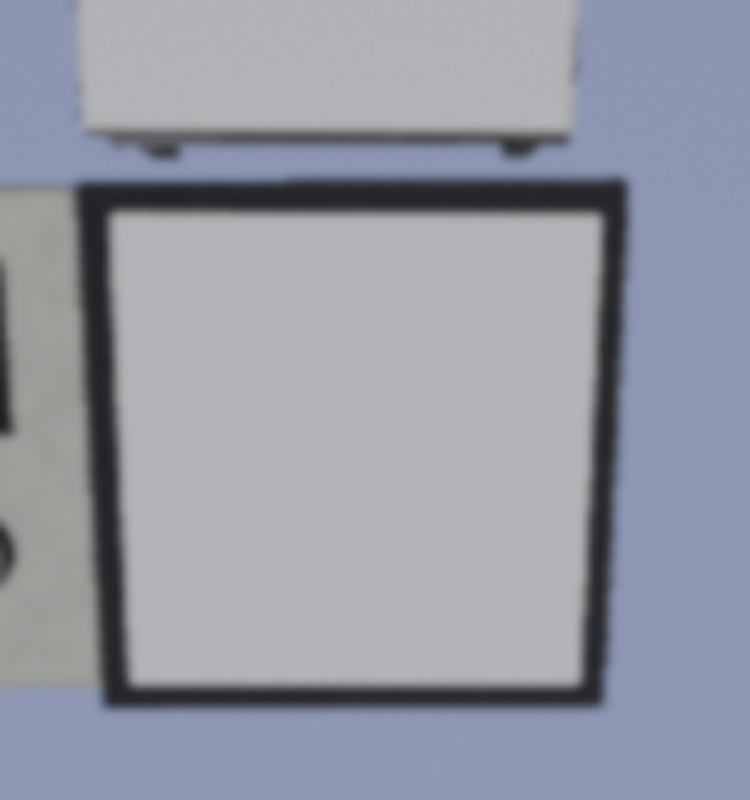

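Run:
```python
from h import *
c={k:v for k,v in np.load('w5.npz').items()}
f=lambda L:np.array(L)/5+[190,60]-.4
q=f([(80,182),(626,180),(602,704),(106,705)]);A=an(at_z(c,q[:,0],q[:,1],70.))
q=f([(108,211),(604,211),(584,687),(128,687)]);B=an(at_z(c,q[:,0],q[:,1],82.))
print((B-A)@ex,(B-A)@ey)
bot.move_to([512,-430,280],down(0))
c=cam('wrist'); save(c,'w6',None,1.5); st()
np.savez('w6.npz',**{k:c[k] for k in('image','depth','Rm','o','f','cx','cy','k1')})
```

```text
[497.7 188.7] xang -0.57 yang -0.61 147.1 147.5
[498.4 189.1] xang -0.73 yang -0.69 130.2 130.1
0.6997855071293205 0.3779950794207118
t 36.4 p [ 512.6 -429.1  280.2] F [-0.6 -0.1  0.2] w 64.1
```

View pics/w6.png

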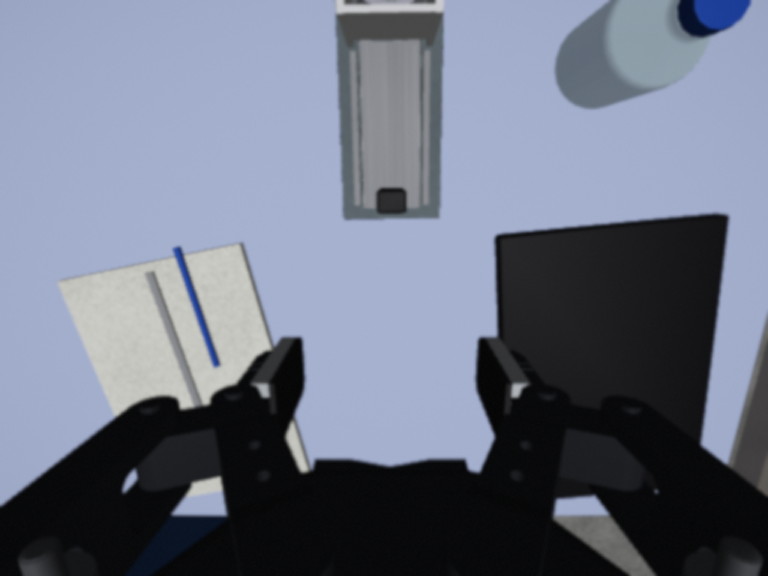

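Run:
```python
from h import *
c={k:v for k,v in np.load('w6.npz').items()}
save(c,'w6c',(215,0,305,155),5)
g=lambda L,z:print(z,at_z(c,np.array(L)[:,0]/1.5-.17,np.array(L)[:,1]/1.5-.17,z)[:,:2].round(1).tolist())
g([(377,188),(405,188),(406,212),(377,212)],85.)
g([(337,12),(443,12)],93.)
g([(344,218),(439,217)],12.)
g([(339,80),(442,80)],12.)
bot.move_to([512,-260,280],down(0))
c=cam('wrist'); save(c,'w7',None,1.5); save(c,'w7c',(200,0,320,200),4); st()
np.savez('w7.npz',**{k:c[k] for k in('image','depth','Rm','o','f','cx','cy','k1')})
```

```text
85.0 [[502.2, -373.3], [525.7, -373.3], [526.7, -393.2], [502.1, -393.2]]
93.0 [[473.9, -245.9], [552.4, -246.0]]
12.0 [[465.5, -405.7], [563.7, -404.7]]
12.0 [[464.6, -275.2], [562.6, -275.2]]
t 37.2 p [ 512.2 -260.6  280.1] F [-0.5 -0.1  0.1] w 64.1
```

View pics/w6c.png

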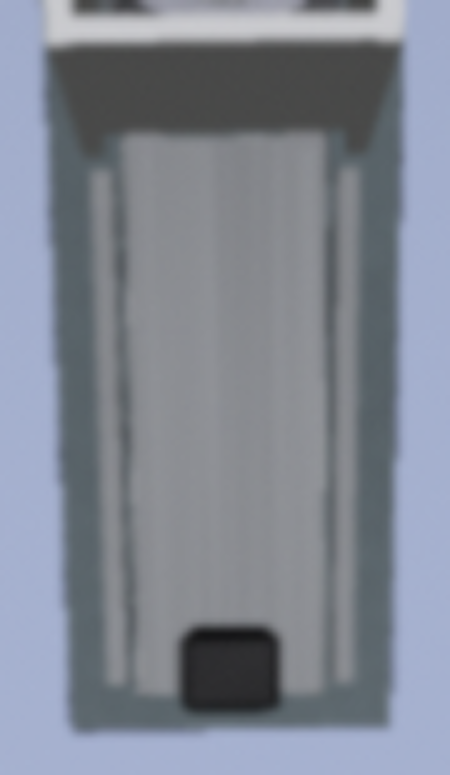

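View pics/w7c.png

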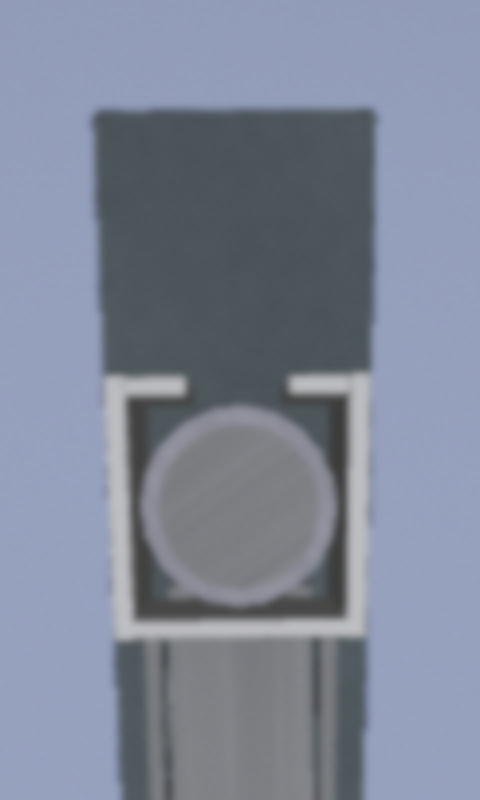

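Run:
```python
from h import *
c={k:v for k,v in np.load('w7.npz').items()}
f=lambda L:np.array(L)/4+[200,0]-.4
q=f([(96,112),(375,112)]);print(at_z(c,q[:,0],q[:,1],12.))
q=f([(105,375),(370,373),(366,636),(117,639)]);p=at_z(c,q[:,0],q[:,1],93.);print(p[:,:2]);an(p)
q=f([(239,505)]);print(at_z(c,q[:,0],q[:,1],76.))
P=cloud(c);print(P[126,260])
```

```text
[[462.22976263 -73.32507277  12.        ]
 [559.7796577  -73.42079015  12.        ]]
[[ 472.31252392 -167.04668104]
 [ 551.31255422 -166.54786001]
 [ 552.42167756 -245.39311189]
 [ 473.49428281 -246.29409964]]
[ 512.4 -206.3] xang 0.51 yang 0.83 79.0 79.1
[[ 512.19745481 -205.48317879   76.        ]]
[ 513.03589184 -205.66950716   76.09107254]
```

```bash
cat >> h.py <<'E'
M=np.array([512.4,-206.5]); am=np.radians(0.6)
mx=np.array([np.cos(am),np.sin(am)]); my=np.array([-np.sin(am),np.cos(am)])
PC=np.array([497.7,189.2])   # plate centre
HZ=52.5
def shuttle():
    h=M-my*177.5; q=down(am-np.pi/2)
    bot.move_gripper(56)
    bot.move_to(xyz(h,130),q)
    bot.servo_line(xyz(h,HZ),speed=150)
    bot.move_gripper(15,40); s=st()
    h0=np.array(s['ee_pos'][:2])
    r=bot.servo_line(xyz(h0+my*101,HZ),speed=90,until_force=22); s=st(); print('in',r,(np.array(s['ee_pos'][:2])-h0)@my)
    if (np.array(s['ee_pos'][:2])-h0)@my<97: print('SHORT')
    r=bot.servo_line(xyz(h0-my*1.5,HZ),speed=90,until_force=22); s=st(); print('out',r,(np.array(s['ee_pos'][:2])-h0)@my)
def release():
    bot.move_gripper(50)
    p=bot.read_state()['ee_pos']; bot.servo_line([p[0],p[1],120],speed=250)
def circ(c,box,z0,z1):
    P=cloud(c); k=(P[...,2]>z0)&(P[...,2]<z1)&(P[...,0]>box[0])&(P[...,0]<box[1])&(P[...,1]>box[2])&(P[...,1]<box[3])
    Q=P[k][:,:2].astype(np.float32)
    if len(Q)<50: return None
    (x,y),r=cv2.minEnclosingCircle(Q); m=Q.mean(0); print('circ',len(Q),round(x,1),round(y,1),'r',round(r,1),'mean',m.round(1),'z',np.median(P[k][:,2]).round(1)); return m
E
python3 - <<'E'
from h import *
shuttle()
t=cam('top'); save(t,'t8',(270,190,410,255),5)
release(); st()
E
```

```text
t 39.8 p [ 514.6 -384.1   53.5] F [-1.7  1.7  6.9] w 19.2
t 41.0 p [ 513.4 -284.1   53.5] F [-6.2 -4.4  7.4] w 19.1
in False 100.07266216919692
t 42.1 p [ 514.5 -384.1   53.5] F [-2.1  2.7  8.1] w 19.3
out True 0.0469491812720686
t 43.0 p [ 514.4 -384.4  121. ] F [ 0.1  0.2 -0.3] w 50.0
```

View pics/t8.png

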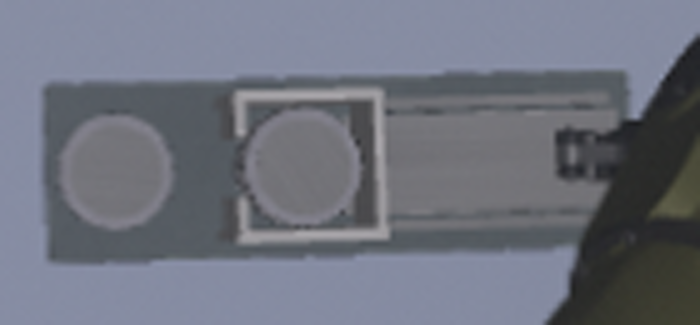

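```bash
cat >> h.py <<'E'
O=M+my*97
def look_tin():
    bot.move_to(xyz(O-my*60,160),down(am))
    c=cam('wrist'); m=circ(c,(O[0]-50,O[0]+50,O[1]-45,O[1]+50),23,35); return c,m
def pick(m):
    q=down(am)
    bot.move_gripper(85)
    bot.move_to(xyz(m,70),q)
    bot.servo_line(xyz(m,1.5),speed=100)
    bot.move_gripper(55,45); st()
    bot.servo_line(xyz(m,60),speed=150); s=st(); return s['grip_width']
def place(k,off=(0,0)):
    T=PC+np.array(off); q=down(a); z=82+16*k-12+1.5
    s=bot.read_state()
    zt=max(z+35,80)
    bot.servo_line([s['ee_pos'][0],s['ee_pos'][1],zt],speed=300)
    bot.servo_line(xyz(T,zt),q,speed=260); s=st()
    bot.servo_line(xyz(T,z+6),speed=120)
    r=bot.servo_line(xyz(T,z-3),speed=20,until_force=4); s=st(); print('touch',r,'z err',s['ee_pos'][2]-z)
    bot.move_gripper(82)
    bot.servo_line(xyz(T,zt+20),speed=200)
E
python3 - <<'E'
from h import *
c,m=look_tin(); save(c,'w8',None,1.5); np.save('m.npy',m); st()
E
```

```text
circ 3077 510.8 -109.2 r 32.0 mean [ 510.7 -108.6] z 27.7
t 44.2 p [ 511.9 -170.   159.5] F [ 0.2 -0.6  1. ] w 49.9
```

View pics/w8.png

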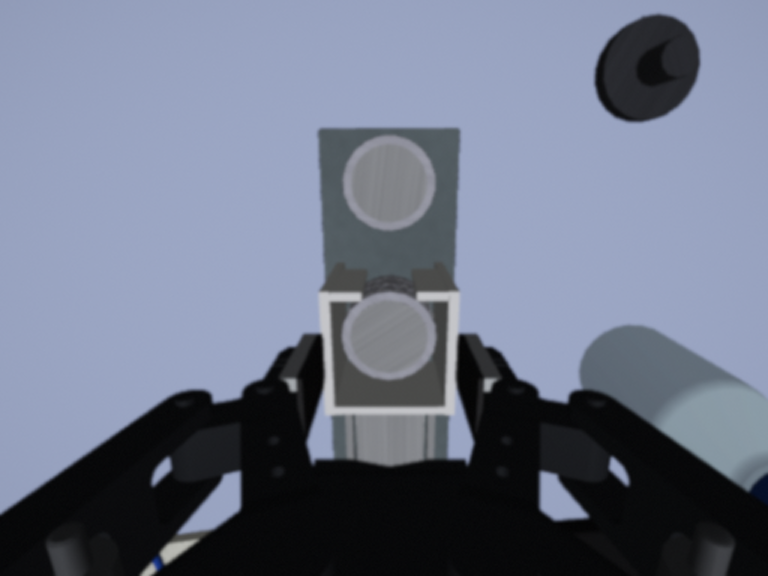

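Run:
```python
from h import *
w=pick(np.array([510.9,-109.2]))
if abs(w-64)<4:
    place(0); st()
    bot.move_to(xyz(PC-ey*80,240),down(a))
    c=cam('wrist'); save(c,'w9',None,1.5); circ(c,(440,560,130,250),93,103); st()
```

```text
t 46.3 p [ 511.4 -109.3    2.6] F [-3.5  0.2  9.2] w 62.1
t 46.9 p [ 510.6 -109.1   59.5] F [-0.5 -0.  -1. ] w 62.6
t 48.5 p [497.7 188.3 106.2] F [ 0.3 -0.5 -0.8] w 62.0
t 49.2 p [498.2 189.3  72.7] F [-1.  -1.   6.9] w 62.0
touch True z err 1.1569322652114238
t 50.0 p [497.8 189.2 126.9] F [-1.  -0.2 -0.3] w 82.1
circ 3043 498.1 189.2 r 32.0 mean [498.3 189.9] z 97.6
t 50.7 p [496.2 109.4 238.4] F [ 0.8  0.7 -1. ] w 82.2
```

```bash
ls -la pics | tail -2
```

```text
-rw-r--r-- 1 agent agent 368291 Dec  7 14:28 w9.png
-rw-r--r-- 1 agent agent 171911 Dec  7 14:21 wrist0.png
```

View pics/w9.png

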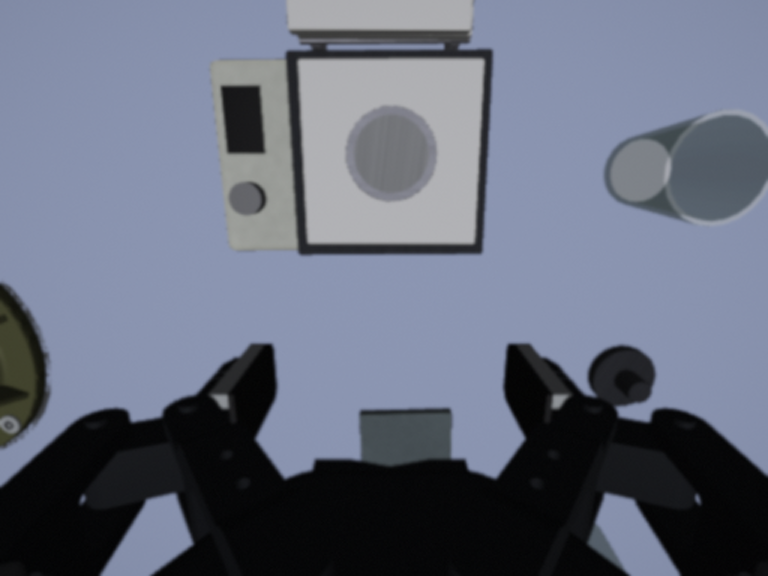

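```bash
sed -i 's/xyz(m,1.5),speed=100/xyz(m,3.5),speed=100/; s/-12+1.5$/-12+3.5/' h.py; sed -i "s/q,speed=260); s=st()/q,speed=260); s=st()\n    if s['grip_width']<59: raise SystemExit('LOST')/" h.py
cat >> h.py <<'E'
def cycle(k):
    shuttle(); release()
    c,m=look_tin(); save(c,f'c{k}a',None,1.5)
    if m is None: raise SystemExit('no tin')
    if np.hypot(*(m-O-[-.3,.7]))>4: raise SystemExit('tin off')
    w=pick(m-[0,.6])
    if w<59: raise SystemExit('grip')
    place(k)
    bot.move_to(xyz(PC-ey*80,240+k*10),down(a))
    c=cam('wrist'); save(c,f'c{k}b',None,1.5); m=circ(c,(440,560,130,250),98+16*k-5,98+16*k+6); st()
E
python3 - <<'E'
from h import *
cycle(1)
E
```

```text
t 54.0 p [ 514.6 -384.1   53.5] F [-1.5  2.   6.8] w 19.7
t 55.2 p [ 513.4 -284.1   53.5] F [-6.8 -5.7  7.5] w 18.8
in False 100.0334069617381
t 56.3 p [ 514.6 -384.1   53.5] F [-2.4  3.8  7.7] w 19.1
out True 0.02061182433022484
circ 3084 510.7 -109.3 r 32.0 mean [ 510.7 -108.6] z 27.6
t 60.5 p [ 511.2 -109.3    4.6] F [-4.3  1.2  8.5] w 61.8
t 61.0 p [ 510.5 -109.1   59.6] F [-1.3  0.6 -0.7] w 61.8
t 62.7 p [497.7 188.3 124.2] F [ 0.3 -0.3 -0.6] w 62.3
t 63.4 p [498.2 189.3  90.7] F [-1.2 -0.8  6.3] w 61.8
touch True z err 1.1597348159695287
circ 3178 498.4 189.3 r 32.1 mean [498.4 190. ] z 113.6
t 64.8 p [496.2 109.4 248.5] F [ 0.3 -0.3 -0. ] w 81.9
```

View pics/c1b.png

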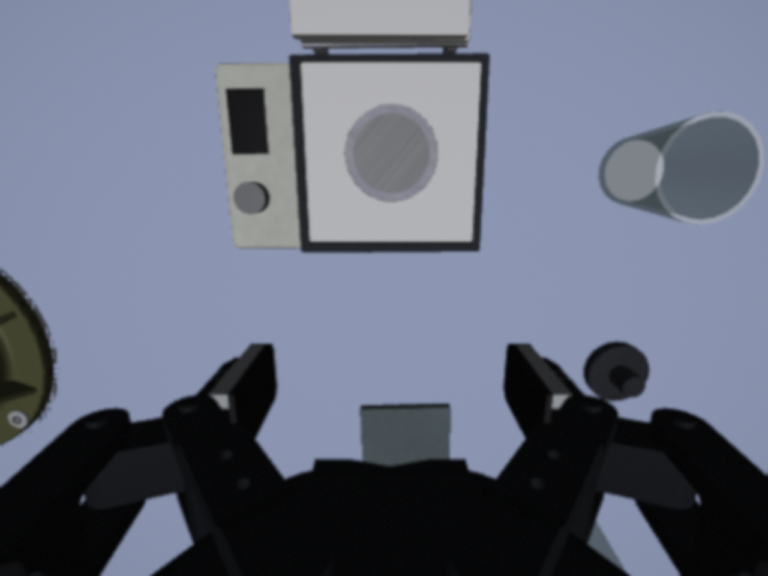

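Second tin is aligned (centre 498.4,189.3; top at z 113.6). Continuing.

Run:
```python
from h import *
cycle(2)
```

```text
t 68.1 p [ 514.6 -384.2   53.5] F [-1.3  2.7  5.9] w 19.5
t 69.4 p [ 513.4 -284.1   53.5] F [-5.8 -4.6  8.5] w 19.5
in False 100.06288758274889
t 70.5 p [ 514.6 -384.1   53.5] F [-2.5  4.3  7.8] w 19.2
out True 0.057790230235093276
circ 3080 510.8 -109.3 r 32.0 mean [ 510.7 -108.6] z 27.6
t 74.6 p [ 511.2 -109.3    4.6] F [-3.3  0.5 10.4] w 62.2
t 75.1 p [ 510.5 -109.1   59.6] F [ 0.4  0.1 -0.5] w 61.8
t 76.9 p [497.7 188.3 140.2] F [-0.6 -0.4 -0.1] w 61.8
t 77.6 p [498.2 189.3 106.7] F [-1.1  0.8  6.6] w 61.8
touch True z err 1.1861617023053697
circ 3321 498.3 189.4 r 32.0 mean [498.3 190.1] z 129.6
t 79.0 p [496.2 109.4 258.5] F [-0.5  1.1  0.5] w 82.1
```

View pics/c2b.png

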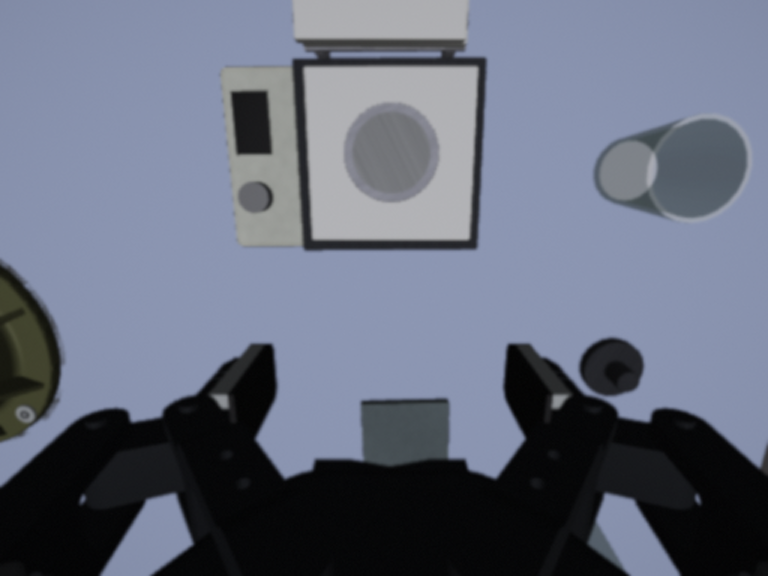

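Third tin is centred (498.3,189.4; top at z 129.6). Now the fourth.

Run:
```python
from h import *
cycle(3)
t=cam('top'); save(t,'t9',(270,130,410,255),5)
```

```text
t 82.3 p [ 514.6 -384.1   53.5] F [-2.3  2.2  6.6] w 19.4
t 83.6 p [ 513.4 -284.1   53.5] F [-5.5 -5.5  7.5] w 19.6
in False 100.06522001546269
t 84.7 p [ 514.6 -384.1   53.5] F [-2.1  3.8  7.7] w 19.2
out True 0.02428642993617952
circ 3077 510.6 -109.4 r 32.0 mean [ 510.7 -108.6] z 27.6
t 88.8 p [ 511.2 -109.4    4.6] F [-3.2  0.5  9.4] w 62.0
t 89.3 p [ 510.5 -109.1   59.6] F [-1.4  0.1 -0.7] w 62.1
t 91.1 p [497.7 188.3 156.2] F [ 0.   0.2 -1.9] w 61.8
t 91.8 p [498.2 189.3 122.7] F [-0.3 -1.3  5.1] w 62.1
touch True z err 1.1522049938381684
circ 3468 498.5 189.4 r 32.0 mean [498.4 190.1] z 145.6
t 93.2 p [496.3 109.3 268.6] F [-0.2 -0.3 -0.8] w 81.9
```

View pics/c3b.png

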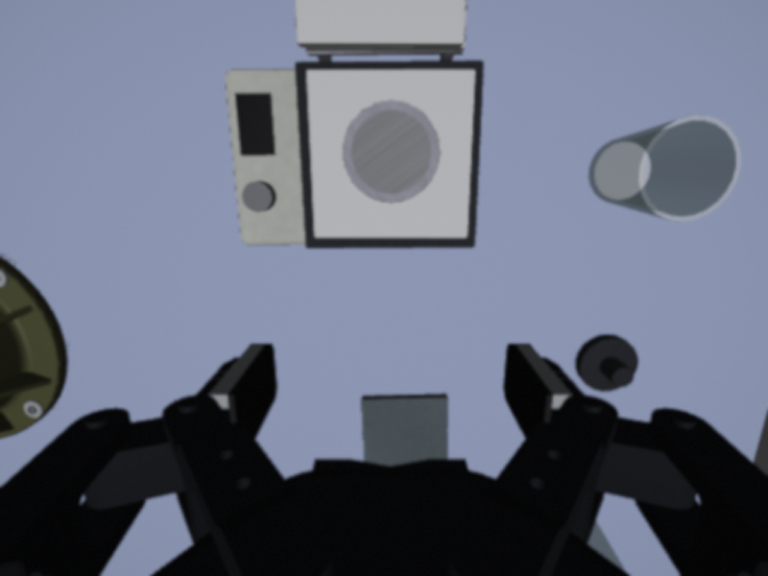

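View pics/t9.png

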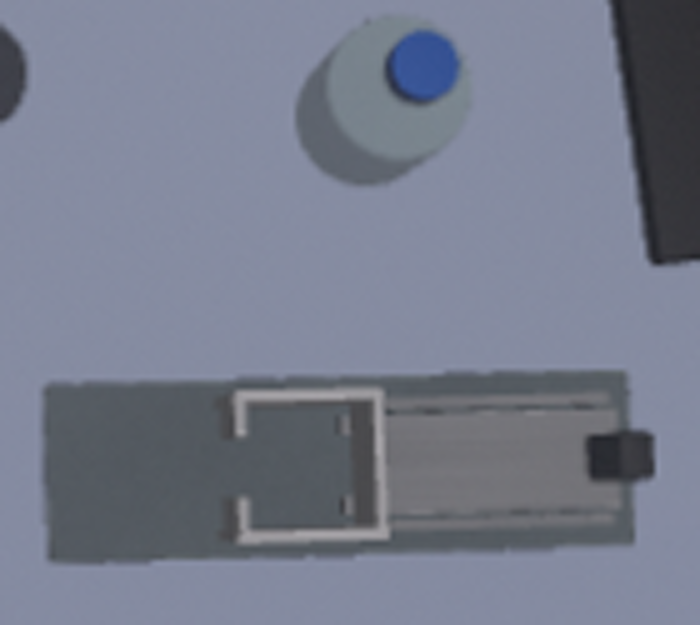

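Run:
```python
from h import *
bot.move_to([672,-95,200],down(0))
c=cam('wrist'); save(c,'w10',None,1.5); st()
circ(c,(600,750,-110,60),9,18); circ(c,(600,750,-110,60),37,46)
```

```text
t 94.4 p [672.  -93.5 201. ] F [-0.3 -0.6  0.6] w 81.9
circ 1349 737.9 -32.0 r 32.9 mean [728.1 -31.3] z 13.4
circ 358 738.4 -32.1 r 11.9 mean [738. -32.] z 41.2
```

View pics/w10.png

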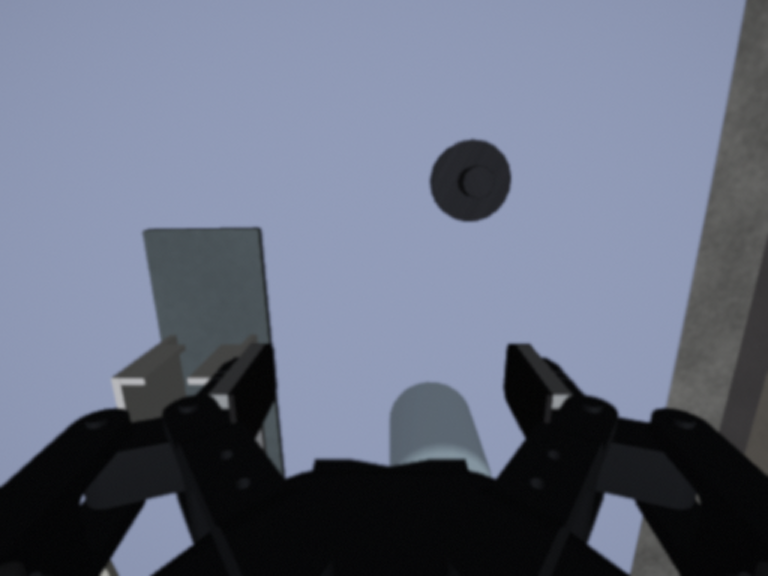

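Run:
```python
from h import *
t=cam('top'); save(t,'t10',(200,100,330,200),5); P=cloud(t); 
k=(P[...,2]>35)&(P[...,2]<50)&(P[...,0]>620)&(P[...,0]<800)&(abs(P[...,1]+30)<70); print(P[k].mean(0) if k.any() else None)
for z in(80,11): print(bot.ik([738.3,-32.1,z],down(0)) is not None)
bot.move_gripper(50)
p=np.array([738.2,-32.1])
bot.move_to(xyz(p,90),down(0))
bot.servo_line(xyz(p,11.5),speed=80); st()
bot.move_gripper(15,80); st()
bot.servo_line(xyz(p,45),speed=60); st()
c=cam('side'); save(c,'s11',None,1.5)
```

```text
[737.70920364 -29.71661973  41.02996445]
True
True
t 96.6 p [738.6 -32.1  12.3] F [0.5 0.3 0.6] w 49.7
t 97.0 p [738.5 -32.1  12.4] F [-1.6  0.3  5.9] w 21.4
t 97.7 p [738.  -32.1  44.7] F [-0.9  0.1 -4.1] w 21.2
```

View pics/s11.png

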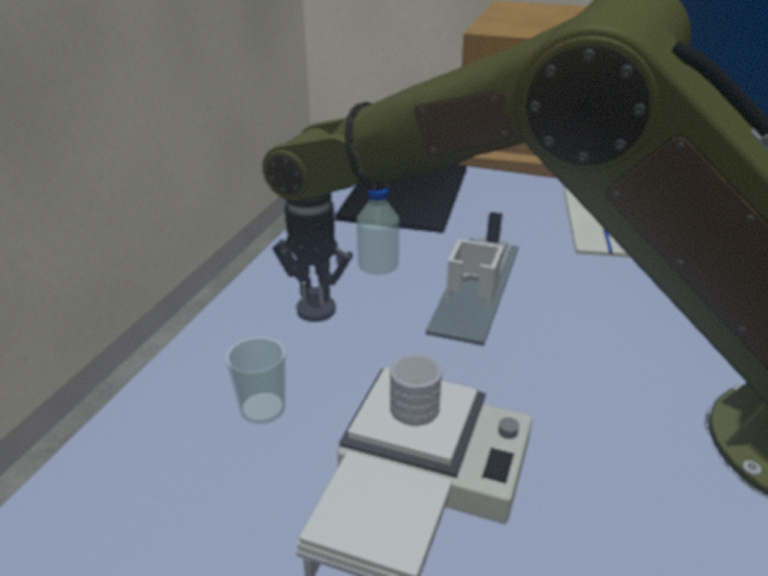

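Run:
```python
from h import *
T=np.array([498.2,189.2])
bot.servo_line([700,-32,210],speed=250); 
bot.servo_line(xyz(T,210),speed=260); s=st()
c=cam('side'); save(c,'s12',(200,130,350,310),4)
bot.servo_line(xyz(T,166),speed=90); s=st()
if s['grip_width']<19: raise SystemExit('lost')
r=bot.servo_line(xyz(T,154),speed=15,until_force=4); st(); print(r)
bot.move_gripper(50); st()
bot.servo_line(xyz(T,240),speed=120)
bot.move_to(xyz(PC-ey*100,300),down(a))
c=cam('wrist'); save(c,'w13',None,1.5); circ(c,(430,570,120,260),156,165); circ(c,(430,570,120,260),184,193)
c=cam('side'); save(c,'s13',(180,180,380,340),4); st()
```

```text
t 99.9 p [498.8 188.5 209.7] F [-0.3 -0.2 -3.3] w 21.4
t 100.6 p [498.5 189.2 166.3] F [ 0.5  0.2 -2.4] w 21.5
t 101.1 p [498.2 189.2 158.3] F [ 0.4 -0.2  5.1] w 21.2
True
t 101.5 p [497.7 189.1 157.5] F [ 0.7 -0.9  0.2] w 49.6
circ 2868 498.3 189.5 r 33.1 mean [498.4 189.3] z 159.3
circ 547 498.4 189.5 r 11.9 mean [498.4 189.3] z 187.2
t 103.0 p [496.2  89.8 298.9] F [ 0.4  0.1 -0.6] w 50.2
```

View pics/w13.png

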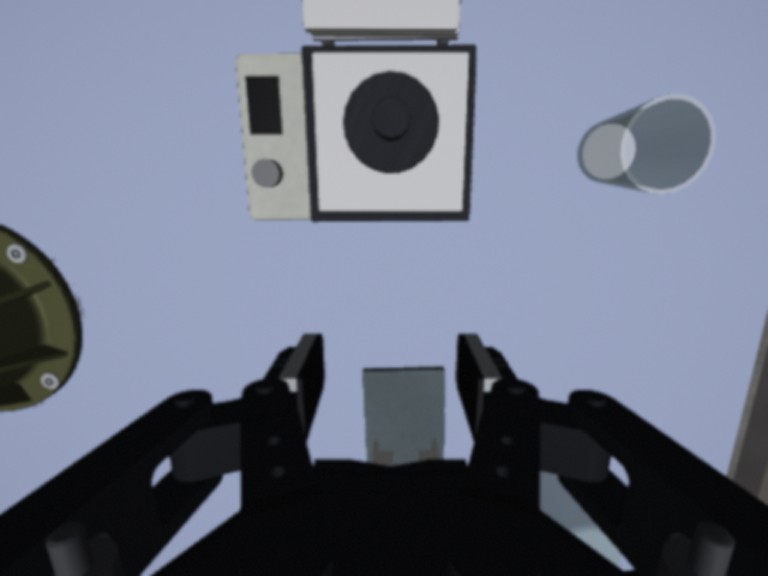

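View pics/s13.png

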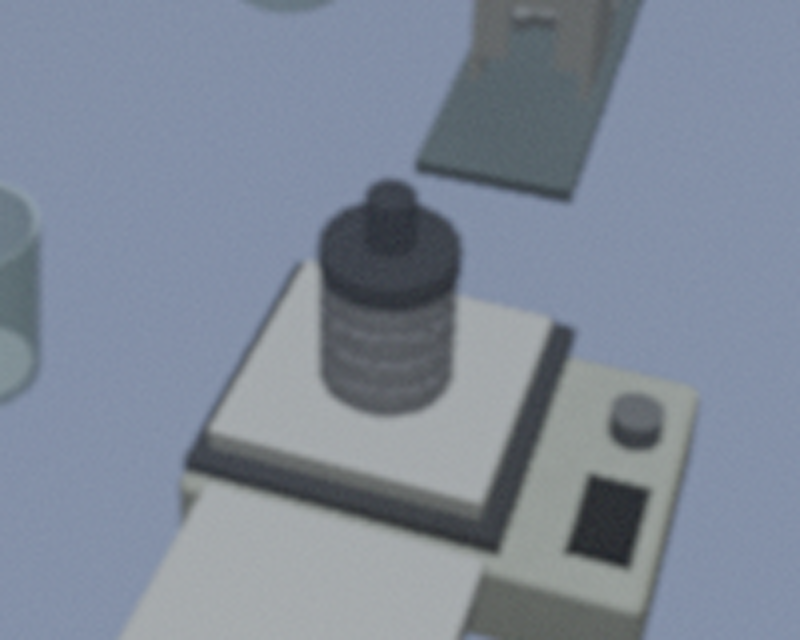

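Run:
```python
from h import *
bot.finish_job(); st()
```

```text
the job is handed in; nothing more can be done
the job is handed in; nothing more can be done
```

I did the whole job in the order asked and handed it in at about 103 s of robot time.

- **Plate:** I slid the top carrier plate onto the shaker with two fingers, then nudged it 5 mm along x. It measures within about 0.7 mm of the platform centre and 0.2° of square. The plates left on the stand look unmoved: their front edge is within about 1 mm of the original pile.
- **Tins:** There were four, and none was lying out on the landing. I brought each out with the slide and stacked it; the pile sits at about (498.4, 189.4), top at z 145.6 mm. The magazine was empty afterwards.
- **Slide:** It ran the full 100 mm each way and ended back at its starting position.
- **Weight:** It had been knocked about 55 mm in x, so I located it again before gripping it by the knob. It stands upright on the pile, centred at (498.3, 189.5).
- **Bystanders:** I saw no contact with the bottle or beaker. They look unmoved in the pictures, but I did not measure their positions before and after.

**Readings that disagreed:**
- The fingertips touched the bench with the tool centre point 7 to 20 mm below it, depending on opening. The stated tip distance is 19 mm ahead of that point, so I used the touch measurements.
- The platform measured about 147 mm across in the wrist camera, against the stated 150 mm.

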